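Stop the shaker, load the jar rack, shut its keeper and reset the stop

ROBOT

A 7-joint arm with a two-finger parallel gripper is mounted at the origin on the work surface. World frame = base frame: x ahead of the robot, y to its left, z up, the work surface at z = 0. Lengths are in mm, angles in rad, forces in N, time in s.
With the tool pointing down it reaches from about 350 to 775 mm from the base axis. Payload 3.1 kg.
Tool frame: the origin (TCP) lies midway between the tips of the shut fingers; the grasp point (between the pads) lies 19 mm behind it (arm.tcp_to_grasp is the distance from the TCP to the grasp point, in mm); z points along the fingers, y is the line along which they close (so a half turn about z gives the same grasp; the last joint's range is limited). The gripper opens to 85 mm and grips with 20 to 120 N. Pads are 22 mm wide; open, the fingers measure 114 mm over their backs; the gripper's body (76 mm by 85 mm) begins 54 mm behind the grasp point. The pads swing forward as they close: fully open they stand 13 mm farther back than shut.
Start: joints at [-1.361, 0.311, 0.014, 1.512, -0.004, 1.319, -0.027], TCP at [137.003, 532.68, 231.304] pointing down, gripper open.
Joint ranges: [-2.7, 2.7], [-0.3, 1.91], [-1.27, 1.3], [0.12, 2.57], [-1.44, 4.58], [0.2, 2.03], [-3.05, 3.05]. Speed limits (rad/s): [2.79, 2.79, 3.14, 3.14, 3.14, 3.14, 3.14].

INTERFACE

Orientations are given as a unit quaternion [x, y, z, w].
In Python, from station import readout, read_camera, camera_info, sign_off, arm gives the robot as it stands.
- The arm moves only by the tool servo_tool, never from a script. Its argument "series" is one flat list of numbers, 4 for each row, row after row: the shift along the tool's x, y, z in cm, then the turn about the tool's z in rad. A call has 1 to 10 rows; each row is the pose to reach, as a shift and turn from the pose commanded when the call began, along the tool's axes at that moment; what a row does not reach only later rows make up. A row lasts 1/8 s, in which the tool goes at most 62.5 mm and 10.7 degrees, less where a joint would pass 70% of its speed; a pose out of reach is approached as far as the arm can. A call with a gripper value outside its range is refused whole. "jaw" is the opening, from 0 (shut) to 1 (fully open), set as the call begins (left out, the last holds). The fingers move at their own pace and stop on an object; the grip force is fixed at half the most. Time passes only in rows, so rows that repeat a pose let the fingers close. It gives the time, the measured TCP pose, the force, the opening and the grip force at its end, in the units of the state.
- readout.get_obs(): the state, without advancing time (a new reading comes with each control period).
- read_camera(name): name is "scene" or "top"; returns the picture (384x512x3 uint8, red, green, blue); there is no depth.
- camera_info(name): a dict with "intrinsics" (3x3 intrinsics, pixels), "world_to_cam" (4x4, takes a point from world to camera coordinates). Camera axes: x right, y up, looking along -z (the intrinsics and any distortion apply to the point x, -y, -z); pixel columns grow to the right and rows downward; lengths in mm; the calibration is good to about 2 mm. A picture is of the moment at which its call begins. camera_info takes no time and is no camera call.
- sign_off(): hands the job in; it is judged then, once.
The state is a dict: "time_s": time; "joint_pos": joint angles; "dq": joint speeds; "tau": joint torques, N m; "position": TCP position; "tcp_rot": TCP orientation; "force": force on the tool from outside, world axes, zero at the start; "ft_torque": the same for the moment, N m; "opening": opening from 0.0 (shut) to 1.0 (fully open); "gripper_force": force on a finger pad.
Only numpy, scipy, OpenCV 4.12 (cv2) and the standard library are available. Lean on these libraries where they do the work, as an engineer would, in place of code of your own. Each camera call takes 0.05 s, during which the arm holds its last target. There are 200 camera calls.

TASK

The shaker runs on a timer, so before moving the rack or the keeper press the red mushroom stop button until it latches down, and leave it latched while you load. Push the blue jar rack fully home in the shaker's slot and swing the orange keeper bar shut across its front until it snaps into its catch; then turn the red button clockwise so that it springs back up, ready to run, and let go. Leave the bottle, the tip box and the single jar where they stand.

Things in the scene. Friction and masses are not known exactly. Their poses are not given: they have to be found in the camera images.
- shaker: White bench shaker, fixed; base 270 x 220 x 78 mm, on it an aluminium carriage plate, upper face 100 mm above the bench. Origin on the bench below the middle of the slot's mouth; x points from the mouth (roughly facing the robot) to the back fence, y left, z up. Slot 100 mm wide between guides 30 mm high; fence face at x = 162 mm; plate front at x = -25, base front at x = -41 mm.
- slot_mouth (a point): Middle of the slot's mouth, on the carriage plate's upper face (shaker x = 0, y = 0, z = 100 mm). Same axes as the shaker.
- jar_rack: Loose blue rack, 160 long (x) x 90 wide x 50 mm high, with eight capped jars fixed in it, up to 76 mm high; 0.45 to 0.9 kg. Origin mid-underside, x towards the shaker's back. It starts on the carriage plate in line with the slot, standing out of the mouth by 20 to 60 mm. Home, its far end touches the back fence and its front end is at shaker x = 2 mm. Sliding it takes 2 to 10 N.
- rack_front (a point): Middle of the rack's front end face (the end nearer the robot), 25 mm above its underside; a good place to push. The end face is flat, 90 x 50 mm.
- keeper (a joint): Angle a of the orange keeper bar, rad: 0 = shut across the mouth, growing as it swings outward; starts 1.2 to 1.9, limit 2.1. From its pivot it points along (-sin a, -cos a) in the shaker's x, y. It swings level and stays where left. From 0.08 to 0.03 rad a sprung roller under its end resists (about 8 N at keeper_push); past that it snaps shut on a stop. It cannot shut if the rack stands out.
- keeper_pivot (a point): The keeper's upright pivot axis at the bar's mid height, 138 mm above the bench (shaker x = -8, y = 70 mm), on a post 20 mm square. The bar runs from 10 to 146 mm from the pivot, is 8 mm thick and 16 mm high (130 to 146 mm above the bench). Shut, its inner face is at shaker x = -4 mm.
- keeper_push (a point): Centre of the bar, 90 mm from the pivot: a clear place to push it on its outer face.
- keeper_knob (a point): Top of the black knob on the bar (15 mm diameter, 14 mm tall on a 9 mm stem), 120 mm from the pivot and 170 mm above the bench.
- stop_station: Yellow push-button box, 72 x 72 mm, top 58 mm above the bench, screwed down on a grey foot 74 x 104 x 6 mm. Origin at the middle of its underside. It may stand to the left or to the right of the shaker.
- stop_top (a point): Middle of the top of the red mushroom head, 40 mm diameter, 18.5 mm tall. With the button up it is 94.5 mm above the bench; latched down, about 87 mm.
- stop_press (a joint): How far the mushroom is pressed, m: 0 = up, 0.009 = bottom. It must be pressed past 0.0075 to latch (spring 4 N at first, about 10 N to press down); let go, it stays at about 0.007.
- stop_turn (a joint): Turn of the mushroom head, rad, growing clockwise seen from above, 0 to 0.95, weak return spring. Turned past about 0.6 the latch lets go, and the head springs up when it is released; the head then turns back by itself.
- bottle: Loose brown screw-cap bottle, 68 mm diameter, 150 mm tall. Origin at the middle of its underside. Leave alone.
- tip_box: Loose pipette-tip box, 124 x 84 x 67 mm, white with a green lid. Origin at the middle of its underside. Leave alone.
- jar: Loose white jar with an orange cap, 42 mm diameter, 62 mm tall. Origin at the middle of its underside. Leave alone.

How it is judged:
By the outcome, as a careful person would: the job done as asked, in the order asked, and still so for the second after the job is handed in, with the robot touching nothing.
It also fails if it takes over 72 s, if anything falls off the work surface, if the arm or the gripper's body presses on something with over 40 N, if the wrist force passes 120 N, or if a joint passes its speed limit or range.

## Working session

There is one attempt and no reset: what is moved stays moved. The work goes in short steps, Python scripts to look and compute and a tool call to move; the robot and the scene stay as the last step left them, time stands still between calls to the robot, and variables do not carry over. Pictures are saved under pics/ and viewed, at most 10 in all, crops included, and the job is handed in when it is done.

Besides the shell and the picture viewer there is one more tool, called after "Request:" as name(argument=value, ...) on one line, values as JSON. servo_tool: Moves the arm, as the interface text tells. Its arguments: {"type":"object","properties":{"series":{"type":"array","items":{"type":"number"}},"jaw":{"type":"number"}},"required":["series"]}

```bash
mkdir -p pics; ls; python3 - <<'E'
from station import *
import cv2,numpy as np
o=readout.get_obs();print({k:np.round(o[k],3).tolist() for k in o})
for n in("scene","top"):
    cv2.imwrite(f"pics/{n}0.png",read_camera(n)[:,:,::-1]);c=camera_info(n)
    print(n,c.keys(),np.round(c["intrinsics"],1).tolist(),np.round(c["world_to_cam"],3).tolist(), {k:c[k] for k in c if k not in("intrinsics","world_to_cam")})
E
```

```text
pics
{'time_s': 0.0, 'joint_pos': [-1.361, 0.312, 0.014, 1.513, -0.004, 1.319, -0.027], 'dq': [0.0, 0.001, -0.001, 0.0, -0.001, 0.001, -0.0], 'tau': [-0.0, -37.992, 0.146, -23.058, 0.012, 0.014, -0.0], 'position': [136.857, 531.965, 230.211], 'tcp_rot': [0.126, 0.992, -0.001, -0.0], 'force': [-0.083, 0.218, -0.157], 'ft_torque': [0.034, -0.042, 0.002], 'gripper_force': 0.0, 'opening': 0.997}
scene dict_keys(['intrinsics', 'world_to_cam']) [[410.9, 0.0, 254.0], [0.0, 410.9, 182.9], [0.0, 0.0, 1.0]] [[0.511, 0.859, -0.023, -287.755], [-0.456, 0.293, 0.84, 152.052], [0.729, -0.419, 0.542, -1666.87], [0.0, 0.0, 0.0, 1.0]] {}
top dict_keys(['intrinsics', 'world_to_cam']) [[425.7, 0.0, 252.0], [0.0, 425.7, 186.8], [0.0, 0.0, 1.0]] [[-0.106, -0.994, -0.006, 69.442], [0.973, -0.105, 0.207, -591.549], [-0.207, 0.016, 0.978, -1371.934], [0.0, 0.0, 0.0, 1.0]] {}
```

View pics/scene0.png

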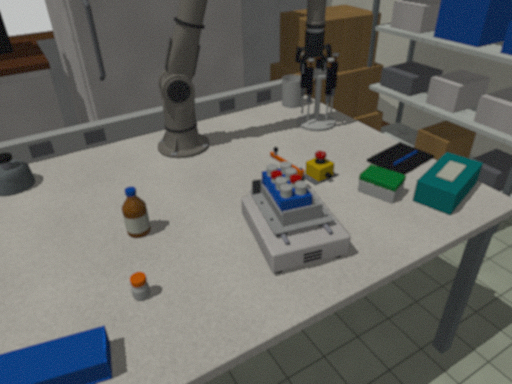

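View pics/top0.png

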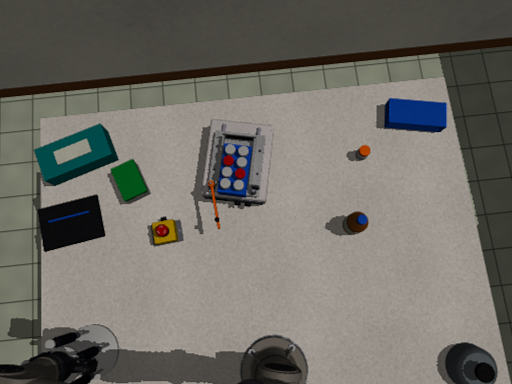

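```bash
cat > h.py <<'E'
import numpy as np,cv2
from station import *
def ray(n,uv):
    c=camera_info(n);K=c["intrinsics"];T=np.array(c["world_to_cam"]);R=T[:3,:3]
    d=np.linalg.inv(K)@[uv[0],uv[1],1];d=R.T@(d*[1,-1,-1]);return -R.T@T[:3,3],d
def onz(n,uv,z):
    p,d=ray(n,uv);return p+d*(z-p[2])/d[2]
def proj(n,p):
    c=camera_info(n);q=np.array(c["world_to_cam"])@np.append(p,1);q=c["intrinsics"]@(q[:3]*[1,-1,-1]);return q[:2]/q[2]
def blobs(im,f,amin=5):
    h=cv2.cvtColor(im,cv2.COLOR_RGB2HSV).astype(int);m=f(h[...,0],h[...,1],h[...,2]).astype(np.uint8)
    return m,[ct for ct in cv2.findContours(m,cv2.RETR_EXTERNAL,cv2.CHAIN_APPROX_NONE)[0] if len(ct)>=amin]
RED=lambda h,s,v:((h<5)|(h>172))&(s>150)&(v>80)
ORG=lambda h,s,v:(h>=6)&(h<=16)&(s>150)&(v>110)
BLUE=lambda h,s,v:(h>105)&(h<125)&(s>150)&(v>60)
YEL=lambda h,s,v:(h>19)&(h<33)&(s>150)&(v>90)
E
python3 - <<'E'
from h import *
for n,(x0,y0,x1,y1) in dict(top=(145,110,285,250),scene=(235,140,355,275)).items():
    im=read_camera(n)
    for nm,f in dict(RED=RED,ORG=ORG,BLUE=BLUE,YEL=YEL).items():
        m,cs=blobs(im,f)
        for c in cs:
            r=cv2.minAreaRect(c);u,v=r[0]
            if x0<u<x1 and y0<v<y1: print(n,nm,len(c),np.round(r[0],1),np.round(r[1],1),round(r[2],1),np.round(cv2.boxPoints(r)).tolist())
    k=4.2;cv2.imwrite(f"pics/{n}1.png",cv2.resize(im[y0:y1,x0:x1,::-1],None,fx=k,fy=k,interpolation=cv2.INTER_CUBIC))
E
```

```text
top RED 30 [161. 230.] [10. 10.] 90.0 [[156.0, 225.0], [166.0, 225.0], [166.0, 235.0], [156.0, 235.0]]
top RED 24 [240. 173.] [8.5 8.5] 45.0 [[234.0, 173.0], [240.0, 167.0], [246.0, 173.0], [240.0, 179.0]]
top RED 25 [228.3 160.3] [9.2 8.5] 45.0 [[222.0, 160.0], [228.0, 154.0], [235.0, 161.0], [229.0, 167.0]]
top ORG 14 [218. 225.] [6. 2.] 90.0 [[217.0, 222.0], [219.0, 222.0], [219.0, 228.0], [217.0, 228.0]]
top ORG 82 [212.5 198.2] [36.5  5.3] 82.6 [[208.0, 180.0], [213.0, 180.0], [218.0, 216.0], [212.0, 217.0]]
top BLUE 11 [219.5 178.5] [2.8 4.2] 45.0 [[217.0, 179.0], [220.0, 176.0], [222.0, 178.0], [219.0, 181.0]]
top BLUE 20 [231.5 178.9] [6.9 5. ] 59.0 [[228.0, 177.0], [232.0, 175.0], [235.0, 181.0], [231.0, 183.0]]
top BLUE 5 [233.5 175. ] [1. 2.] 0.0 [[233.0, 176.0], [233.0, 174.0], [234.0, 174.0], [234.0, 176.0]]
top BLUE 27 [233.8 167.3] [6.6 7. ] 53.1 [[229.0, 167.0], [235.0, 163.0], [239.0, 168.0], [233.0, 172.0]]
top BLUE 18 [221.9 166.2] [2.4 8.2] 14.0 [[220.0, 170.0], [222.0, 162.0], [224.0, 163.0], [222.0, 171.0]]
top BLUE 15 [234.3 156.8] [5.7 4.9] 45.0 [[231.0, 157.0
[... 635 characters left out ...]
.0], [299.0, 172.0], [302.0, 178.0], [292.0, 183.0]]
scene RED 24 [275.8 173.3] [6.  9.5] 71.6 [[270.0, 172.0], [279.0, 169.0], [281.0, 175.0], [272.0, 178.0]]
scene RED 21 [320. 155.] [6. 8.] 90.0 [[316.0, 152.0], [324.0, 152.0], [324.0, 158.0], [316.0, 158.0]]
scene ORG 28 [296.3 170.4] [11.6  5.8] 26.6 [[290.0, 170.0], [292.0, 165.0], [303.0, 170.0], [300.0, 176.0]]
scene ORG 29 [277.1 157.2] [14.7  3.1] 31.0 [[270.0, 155.0], [272.0, 152.0], [284.0, 160.0], [283.0, 162.0]]
scene BLUE 144 [283.1 195.2] [55.3 26.8] 24.9 [[252.0, 196.0], [264.0, 171.0], [314.0, 195.0], [303.0, 219.0]]
scene YEL 87 [318.6 169.6] [25.9 21. ] 13.0 [[304.0, 177.0], [308.0, 156.0], [334.0, 162.0], [329.0, 183.0]]
```

View pics/top1.png

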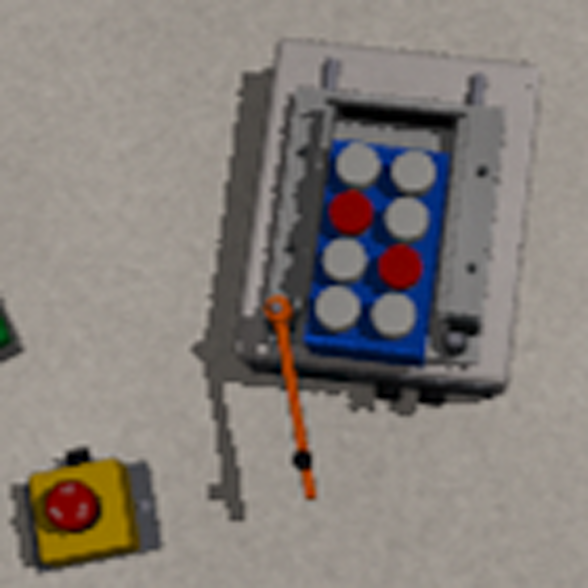

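View pics/scene1.png

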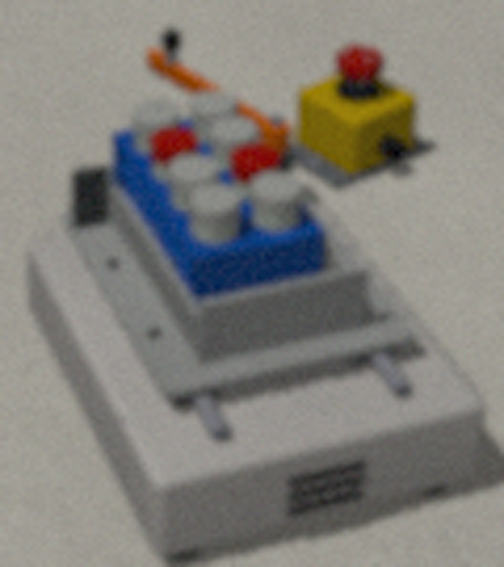

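```bash
python3 - <<'E'
from h import *
def P(n,c,z):
    o=dict(top=(145,110),scene=(235,140))[n];return onz(n,(c[0]/4.2+o[0]-.4,c[1]/4.2+o[1]-.4),z)
for l,n,c,z in [("piv","top",(277,308),146),("end","top",(310,497),146),("knob","top",(303,460),170),("rBL","top",(335,138),150),("rBR","top",(448,155),150),("rFL","top",(305,343),150),("rFR","top",(424,360),150),
 ("baseBL","top",(281,38),78),("baseBR","top",(541,66),78),("baseFR","top",(507,380),78),
 ("srBL","scene",(192,294),150),("srBR","scene",(325,236),150),("srFR?","scene",(115,132),150),("spiv","scene",(284,128),146),("send","scene",(153,55),138),("sknob","scene",(172,33),168),
 ("sbaseBR","scene",(160,487),78),("sbaseBL","scene",(482,411),78),("sbaseFR","scene",(30,255),78)]:
    print(l,np.round(P(n,c,z)[:2],1))
print("mush",onz("top",(161,230),94),onz("scene",(320,152),94))
print("yel top",onz("top",(163.7,231.1),50))
print(ray("top",(250,190))[0],ray("scene",(250,190))[0])
E
```

```text
piv [604.5 136.5]
end [459.2 124.6]
knob [483.8 125.5]
rBL [732.2  80.3]
rBR [709.2  -4.7]
rFL [574.5 117.6]
rFR [552.   30.1]
baseBL [846.2 119.3]
baseBR [798.9 -90.2]
baseFR [542.8 -33.1]
srBL [741.5 -25.2]
srBR [735.6  79.1]
srFR? [556.8  34.6]
spiv [610.5 139.7]
send [459.4 128.5]
sknob [484.8 128.8]
sbaseBR [806.9 -90.2]
sbaseBL [854.7 111.7]
sbaseFR [563.3 -39.8]
mush [478.71017374 313.32999666  94.        ] [478.46030339 314.26274925  94.        ]
yel top [479.84291842 313.75261464  50.        ]
[ 299.31563105   28.36572052 1465.11426441] [1430.88009795 -496.19141048  768.60679144]
```

```bash
cat >> h.py <<'E'
from scipy.spatial.transform import Rotation as Ro
YAW=-.222;O=np.array([598.5,66.5,0]);U=np.array([np.cos(YAW),np.sin(YAW),0]);V=np.array([-U[1],U[0],0])
def sh(x,y,z): return O+x*U+y*V+[0,0,z]
def shift(*ps):
    o=readout.get_obs();R=Ro.from_quat(o["tcp_rot"]).as_matrix();p=np.array(o["position"])
    t=R[:,0];print("pos",np.round(p,1),"shaker",np.round([(p-O)@U,(p-O)@V],1),"turn to -u: %.3f"%np.arcsin(np.cross(t,-U)@R[:,2]),"F",np.round(o["force"],1),"open",o["opening"],"t",o["time_s"])
    for q in ps: print(np.round(q),"->",np.round(R.T@(np.array(q)-p)/10,2))
E
python3 -c "
from h import *
shift((479,314,150),(479,314,86),sh(-80,-3,230))"
```

```text
pos [136.9 532.2 230.6] shaker [-552.8  352.7] turn to -u: -0.030 F [-0.2 -0.3 -0.7] open 0.9982665414784397 t 0.2
[479 314 150] -> [-38.57 -12.6    8.08]
[479 314  86] -> [-38.57 -12.59  14.48]
[520.  81. 230.] -> [-48.32 -34.15   0.12]
```

Request:
servo_tool(series=[-4, -1.3, 0, -0.03, -9, -2.9, 0, -0.03, -14, -4.6, 0, -0.03, -19, -6.2, 0, -0.03, -24, -7.8, 0, -0.03, -29, -9.5, 1.5, -0.03, -34, -11.1, 3, -0.03, -38.5, -12.6, 6, -0.03, -38.5, -12.6, 8, -0.03, -38.5, -12.6, 8, -0.03], jaw=0)

```text
time_s: 1.45
position: [477.2, 313.6, 149.1]
tcp_rot: [0.111, 0.994, -0.002, -0.002]
force: [-0.3, 0.6, 0.5]
opening: 0.001
gripper_force: 0.0
```

Request:
servo_tool(series=[0.1, 0, 3, 0, 0.1, 0, 5, 0, 0.1, 0, 5.8, 0, 0.1, 0, 6.2, 0, 0.1, 0, 6.4, 0, 0.1, 0, 6.4, 0, 0.1, 0, 6.4, 0])

```text
time_s: 2.33
position: [476.9, 316.2, 89.1]
tcp_rot: [0.11, 0.994, 0.001, -0.0]
force: [-3.6, 0.1, 4.9]
opening: -0.001
gripper_force: 2.9
```

Request:
servo_tool(series=[-0.2, -0.1, 0.4, 0, -0.2, -0.1, 0.8, 0, -0.2, -0.1, 0.8, 0, -0.2, -0.1, 0.8, 0])

```text
time_s: 2.82
position: [478.0, 316.3, 85.2]
tcp_rot: [0.11, 0.994, 0.002, -0.001]
force: [-11.8, -3.1, 25.8]
opening: -0.002
gripper_force: 12.8
```

Request:
servo_tool(series=[0, 0, -1, 0, 0, 0, -4, 0, 0, 0, -8, 0, 0, 0, -12, 0, 0, 0, -14, 0, 0, 0, -14, 0])

```text
time_s: 3.58
position: [481.0, 314.6, 221.9]
tcp_rot: [0.111, 0.994, 0.002, 0.003]
force: [-0.1, 0.1, 0.0]
opening: -0.001
gripper_force: 0.0
```

```bash
python3 - <<'E'
from h import *
shift(sh(-85,-3,230),sh(-85,-3,120))
im=read_camera("scene")
for c in blobs(im,RED)[1]:
    x=cv2.boundingRect(c)
    if 305<x[0]<330: print(x)
cv2.imwrite("pics/s2.png",cv2.resize(im[120:220,230:370,::-1],None,fx=4,fy=4,interpolation=cv2.INTER_CUBIC))
print(proj("scene",(479,314,94.5)),proj("scene",(479,314,87)))
E
```

```text
pos [481.  314.6 221.9] shaker [-169.2  216.1] turn to -u: 0.000 F [-0.1  0.1  0. ] open -0.0014821352468778433 t 3.575
[515.  82. 230.] -> [ -8.42 -21.91  -0.87]
[515.  82. 120.] -> [ -8.37 -21.96  10.12]
(316, 153, 9, 7)
[320.04795257 151.95440536] [319.90619934 153.89047271]
```

View pics/s2.png

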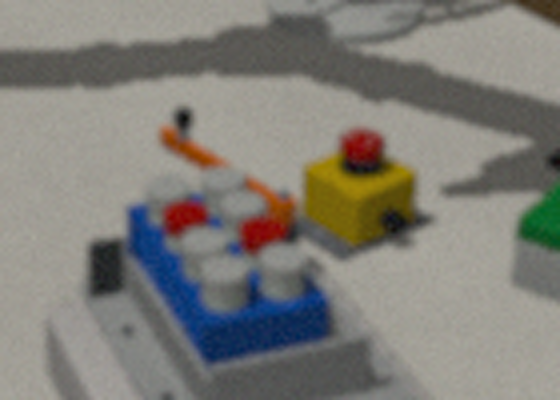

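```bash
python3 - <<'E'
from h import *
a=cv2.imread("pics/scene0.png")[:,:,::-1]
for im in [a]+[read_camera("scene") for _ in range(2)]:
    w=im[140:170,306:334].astype(float);w=np.clip(w[...,0]-np.maximum(w[...,1],w[...,2])-60,0,None)*(w[...,1]<.5*w[...,0])
    y,x=np.mgrid[140:170,306:334];print((w*x).sum()/w.sum(),(w*y).sum()/w.sum(),w.sum())
E
```

```text
319.67098976109213 154.63071672354948 1465.0
319.6159648020113 156.18101822752985 1591.0
319.5875081327261 156.1522446324008 1537.0
```

Request:
servo_tool(series=[-2, -5, -0.9, 0, -4, -10, -0.9, 0, -6, -15, -0.9, 0, -8.4, -20, -0.9, 0, -8.4, -21.9, 0, 0, -8.4, -21.9, 5, 0, -8.4, -21.9, 9, 0, -8.4, -21.9, 10.1, 0, -8.4, -21.9, 10.1, 0])

```text
time_s: 4.85
position: [512.4, 82.0, 117.7]
tcp_rot: [0.11, 0.994, -0.0, -0.001]
force: [0.9, 0.1, 0.9]
opening: -0.002
gripper_force: 0.0
```

```bash
python3 - <<'E'
from h import *
shift(sh(-50,-1,120),sh(-9,-1,120))
E
```

```text
pos [512.4  82.  117.7] shaker [-87.4  -3.8] turn to -u: 0.001 F [0.9 0.1 0.9] open -0.0016265030246278682 t 4.85
[550.  77. 120.] -> [-3.74  0.28 -0.24]
[590.  68. 120.] -> [-7.84  0.27 -0.24]
```

Request:
servo_tool(series=[-2, 0.3, -0.2, 0, -3.5, 0.3, -0.2, 0, -4.5, 0.3, -0.2, 0, -5.2, 0.3, -0.2, 0, -5.9, 0.3, -0.2, 0, -6.6, 0.3, -0.2, 0, -7.2, 0.3, -0.2, 0, -7.6, 0.3, -0.2, 0, -7.6, 0.3, -0.2, 0])

```text
time_s: 5.98
position: [586.7, 69.0, 121.5]
tcp_rot: [0.11, 0.994, 0.001, -0.001]
force: [-6.1, 1.3, 4.0]
opening: 0.001
gripper_force: 2.6
```

```bash
python3 - <<'E'
from h import *
shift(sh(-9,-1,120))
E
```

```text
pos [586.7  69.  121.5] shaker [-12.   -0.2] turn to -u: 0.001 F [-6.1  1.3  4. ] open 0.0007690439315354142 t 5.975
[590.  68. 120.] -> [-0.3  -0.08  0.15]
```

Request:
servo_tool(series=[-0.3, 0, 0, 0, -0.6, 0, 0, 0, -0.6, 0, 0, 0])

```text
time_s: 6.35
position: [587.6, 68.8, 121.5]
tcp_rot: [0.11, 0.994, 0.001, -0.007]
force: [-15.1, 1.8, 12.0]
opening: 0.002
gripper_force: 7.9
```

Request:
servo_tool(series=[-0.4, 0, 0, 0, -0.7, 0, 0, 0, -0.7, 0, 0, 0])

```text
time_s: 6.72
position: [587.4, 68.9, 121.5]
tcp_rot: [0.109, 0.994, 0.001, -0.014]
force: [-29.6, 3.0, 23.4]
opening: -0.002
gripper_force: 15.5
```

```bash
python3 - <<'E'
from h import *
shift(sh(-9,-1,120))
im=read_camera("scene")
cv2.imwrite("pics/s3.png",cv2.resize(im[130:260,230:370,::-1],None,fx=4,fy=4,interpolation=cv2.INTER_CUBIC))
E
```

```text
pos [587.4  68.9 121.5] shaker [-11.3  -0.1] turn to -u: 0.004 F [-29.6   3.   23.4] open -0.0018853588486525217 t 6.725
[590.  68. 120.] -> [-0.24 -0.09  0.14]
```

View pics/s3.png

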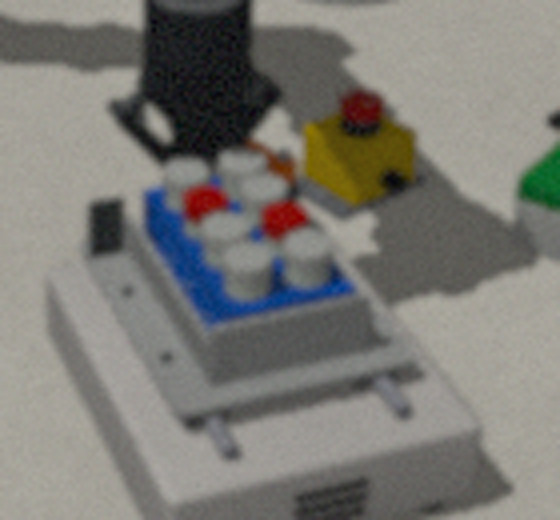

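Request:
servo_tool(series=[1.5, 0, 0, 0, 4, 0, -2, 0, 5, 0, -7, 0, 6, 2, -9.5, 0, 8, 6, -9.5, 0, 8.9, 8.4, -9.5, 0, 8.9, 8.4, -9.5, 0])

```text
time_s: 7.65
position: [532.0, 169.9, 216.3]
tcp_rot: [0.108, 0.994, 0.001, 0.001]
force: [-0.3, -1.0, -0.2]
opening: 0.001
gripper_force: 0.0
```

```bash
python3 - <<'E'
from h import *
shift(sh(-101,83,124))
im=read_camera("top")
m,cs=blobs(im,ORG)
for c in cs:
    r=cv2.minAreaRect(c)
    if 195<r[0][0]<250 and 170<r[0][1]<240: print(np.round(r[0],1),np.round(cv2.boxPoints(r)).tolist())
im=read_camera("top")
cv2.imwrite("pics/t4.png",cv2.resize(im[110:250,145:285,::-1],None,fx=4.2,fy=4.2,interpolation=cv2.INTER_CUBIC))
E
```

```text
pos [532.  169.9 216.3] shaker [-87.6  86.2] turn to -u: 0.006 F [-0.3 -1.  -0.2] open 0.0009683595468451753 t 7.65
[518. 170. 124.] -> [ 1.35 -0.33  9.22]
[218. 225.] [[217.0, 222.0], [219.0, 222.0], [219.0, 228.0], [217.0, 228.0]]
[215.6 210.5] [[214.0, 205.0], [216.0, 205.0], [218.0, 216.0], [215.0, 216.0]]
[210.5 187. ] [[208.0, 180.0], [213.0, 180.0], [213.0, 194.0], [208.0, 194.0]]
```

View pics/t4.png

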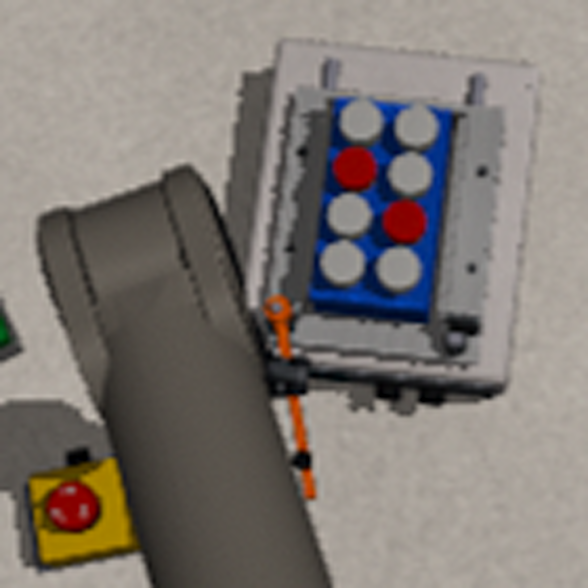

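Request:
servo_tool(series=[1.3, -0.3, 4, 0, 1.3, -0.3, 8, 0, 1.3, -0.3, 9.2, 0, 1.3, -0.3, 9.2, 0])

```text
time_s: 8.25
position: [519.3, 164.9, 123.4]
tcp_rot: [0.112, 0.994, -0.0, -0.0]
force: [-0.7, 0.4, -0.0]
opening: 0.004
gripper_force: 0.0
```

```bash
python3 - <<'E'
from h import *
w=lambda a,r=84,d=15:sh(-8-r*np.sin(a)-d*np.cos(a),70-r*np.cos(a)+d*np.sin(a),124)
shift(*[w(a) for a in (1.27,1.1,.9,.7,.5,.35,.2,.1,0)])
E
```

```text
pos [519.3 164.9 123.4] shaker [-98.9  78.5] turn to -u: -0.002 F [-0.7  0.4 -0. ] open 0.004356098344965558 t 8.25
[521. 145. 124.] -> [-0.63 -1.91 -0.06]
[521. 130. 124.] -> [-0.93 -3.32 -0.06]
[524. 114. 124.] -> [-1.59 -4.9  -0.06]
[530.  98. 124.] -> [-2.54 -6.31 -0.06]
[539.  83. 124.] -> [-3.76 -7.5  -0.06]
[548.  74. 124.] -> [-4.82 -8.22 -0.06]
[558.  66. 124.] -> [-5.97 -8.78 -0.05]
[565.  62. 124.] -> [-6.78 -9.05 -0.05]
[573.  58. 124.] -> [-7.61 -9.24 -0.05]
```

Request:
servo_tool(series=[-0.6, -1.9, 0, 0, -0.9, -3.3, 0, 0, -1.6, -4.9, 0, 0, -2.5, -6.3, 0, 0, -3.8, -7.5, 0, 0, -4.8, -8.2, 0, 0, -5.4, -8.5, 0, 0, -6, -8.8, 0, 0, -6, -8.8, 0, 0])

```text
time_s: 9.38
position: [558.4, 67.0, 123.2]
tcp_rot: [0.111, 0.994, -0.0, 0.0]
force: [-0.7, 0.6, -0.5]
opening: -0.001
gripper_force: 0.0
```

```bash
python3 - <<'E'
from h import *
w=lambda a,r=84,d=15:sh(-8-r*np.sin(a)-d*np.cos(a),70-r*np.cos(a)+d*np.sin(a),124)
shift(*[w(a) for a in (.1,0)])
im=read_camera("top")
cv2.imwrite("pics/t5.png",cv2.resize(im[110:250,145:285,::-1],None,fx=4.2,fy=4.2,interpolation=cv2.INTER_CUBIC))
E
```

```text
pos [558.4  67.  123.2] shaker [-39.2  -8.4] turn to -u: 0.000 F [-0.7  0.6 -0.5] open -0.0011094193014656363 t 9.375
[565.  62. 124.] -> [-0.79 -0.37 -0.08]
[573.  58. 124.] -> [-1.62 -0.56 -0.08]
```

View pics/t5.png

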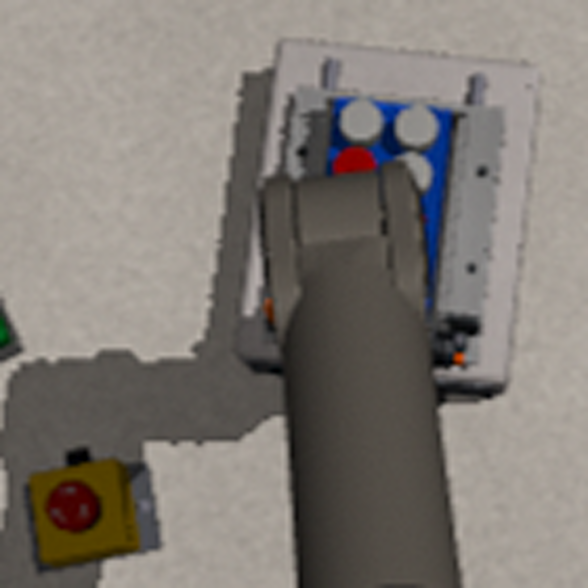

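Request:
servo_tool(series=[-0.5, -0.3, 0, 0, -0.9, -0.4, 0, 0, -1.3, -0.5, 0, 0, -1.7, -0.5, 0, 0, -2.1, -0.5, 0, 0, -2.1, -0.5, 0, 0])

```text
time_s: 10.18
position: [571.6, 59.6, 123.1]
tcp_rot: [0.11, 0.994, 0.001, -0.007]
force: [-14.2, 2.8, 9.7]
opening: 0.002
gripper_force: 7.1
```

Request:
servo_tool(series=[-0.4, 0, 0, 0, -0.7, 0, 0, 0, -0.7, 0, 0, 0])

```text
time_s: 10.55
position: [571.6, 59.6, 123.0]
tcp_rot: [0.109, 0.994, 0.001, -0.014]
force: [-27.9, 5.1, 21.8]
opening: 0.001
gripper_force: 14.3
```

Request:
servo_tool(series=[2, 0, 0, 0, 5, 0, 0, 0, 7, 0, -4, 0, 8.5, 4, -9, 0, 9.5, 9, -9, 0, 11, 14, -9, 0, 13, 19, -9, 0, 14.5, 22, -9, 0, 14.5, 22, -9, 0], jaw=1)

```text
time_s: 11.68
position: [489.9, 306.8, 212.9]
tcp_rot: [0.107, 0.994, 0.001, -0.0]
force: [0.2, -0.5, -0.2]
opening: 0.997
gripper_force: 0.0
```

```bash
python3 - <<'E'
from h import *
shift((478.7,313.8,62))
im=read_camera("top");s=read_camera("scene")
for n,i in (("top",im),("scene",s)):
  for c in blobs(i,ORG)[1]:
    r=cv2.minAreaRect(c)
    if 195<r[0][0]<310 and 140<r[0][1]<240: print(n,np.round(r[0],1),np.round(cv2.boxPoints(r)).tolist())
print("expect end",proj("top",sh(-8,-76,146)),"piv",proj("top",sh(-8,70,146)))
a=cv2.resize(im[110:250,145:285,::-1],None,fx=2.8,fy=2.8,interpolation=cv2.INTER_CUBIC);b=cv2.resize(s[120:260,230:370,::-1],None,fx=2.8,fy=2.8,interpolation=cv2.INTER_CUBIC)
cv2.imwrite("pics/t6.png",np.hstack([a,b]))
E
```

```text
pos [489.9 306.8 212.9] shaker [-158.8  210.5] turn to -u: 0.007 F [ 0.2 -0.5 -0.2] open 0.9967286535859716 t 11.675
[479. 314.  62.] -> [ 1.24  0.41 15.09]
top [253. 188.] [[250.0, 187.0], [256.0, 187.0], [256.0, 189.0], [250.0, 189.0]]
top [225.3 185.6] [[207.0, 185.0], [208.0, 180.0], [243.0, 186.0], [242.0, 192.0]]
scene [259. 179.] [[261.0, 179.0], [261.0, 179.0], [257.0, 179.0], [257.0, 179.0]]
scene [300.  171.5] [[297.0, 170.0], [303.0, 170.0], [303.0, 173.0], [297.0, 173.0]]
expect end [256.17449285 187.56099062] piv [210.5058506  182.43627878]
```

View pics/t6.png

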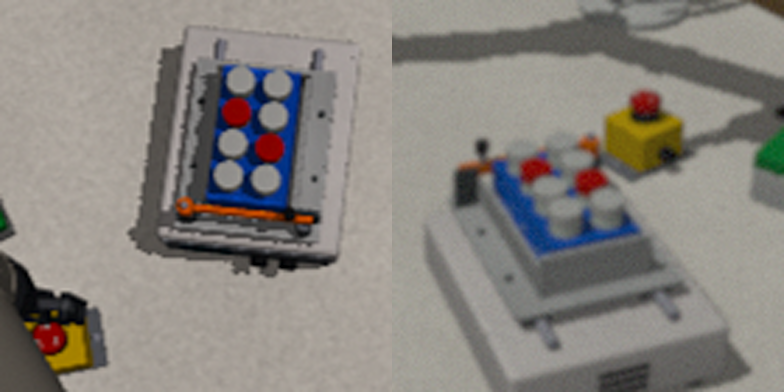

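Request:
servo_tool(series=[0.6, 0.2, 4, 0, 1.2, 0.4, 9, 0, 1.2, 0.4, 13, 0, 1.2, 0.4, 15, 0, 1.2, 0.4, 15.2, 0, 1.2, 0.4, 15.2, 0])

```text
time_s: 12.52
position: [481.9, 308.3, 62.4]
tcp_rot: [0.112, 0.994, 0.0, 0.001]
force: [0.4, 0.1, 0.6]
opening: 1.002
gripper_force: 0.0
```

Request:
servo_tool(series=[0, 0, 0, 0, 0, 0, 0, 0, 0, 0, 0, 0, 0, 0, 0, 0, 0, 0, 0, 0, 0, 0, 0, 0], jaw=0)

```text
time_s: 13.28
position: [482.0, 313.3, 63.4]
tcp_rot: [0.11, 0.994, 0.004, 0.002]
force: [2.1, 5.3, 3.2]
opening: 0.438
gripper_force: 59.7
```

Request:
servo_tool(series=[0, 0, 0, 0.15, 0, 0, 0, 0.3, 0, 0, 0, 0.45, 0, 0, 0, 0.6, 0, 0, 0, 0.75, 0, 0, 0, 0.8, 0, 0, 0, 0.8, 0, 0, 0, 0.8])

```text
time_s: 14.28
position: [480.9, 311.7, 63.4]
tcp_rot: [0.488, 0.873, 0.002, -0.0]
force: [-1.8, 2.9, 7.7]
opening: 0.441
gripper_force: 60.1
```

```bash
python3 -c "
from h import *
shift();print(readout.get_obs()['ft_torque'],readout.get_obs()['joint_pos'])"
```

```text
pos [480.9 311.7  63.4] shaker [-168.7  213.3] turn to -u: -0.798 F [-1.8  2.9  7.7] open 0.4408147872277665 t 14.275
[ 0.59925869  0.13650576 -0.02408976] [-0.8881406   0.52115019  0.39539602  1.68520008 -0.23611487  0.97824244
  0.14270951]
```

Request:
servo_tool(series=[0, 0, 0, 0, 0, 0, 0, 0, 0, 0, 0, 0, 0, 0, 0, 0, 0, 0, -3, 0, 0, 0, -7, 0, 0, 0, -12, 0, 0, 0, -16, 0, 0, 0, -16, 0], jaw=1)

```text
time_s: 15.4
position: [482.7, 310.1, 225.4]
tcp_rot: [0.489, 0.872, 0.004, 0.002]
force: [0.3, -0.4, 0.4]
opening: 0.998
gripper_force: 0.0
```

```bash
python3 - <<'E'
from h import *
shift()
a=cv2.imread("pics/scene0.png")[:,:,::-1]
for im in [a]+[read_camera("scene") for _ in range(2)]:
    w=im[140:170,306:334].astype(float);w=np.clip(w[...,0]-np.maximum(w[...,1],w[...,2])-60,0,None)*(w[...,1]<.5*w[...,0])
    y,x=np.mgrid[140:170,306:334];print((w*x).sum()/w.sum(),(w*y).sum()/w.sum(),w.sum())
b=[cv2.resize(i[120:260,230:370,::-1],None,fx=2.8,fy=2.8,interpolation=cv2.INTER_CUBIC) for i in (a,im)]
cv2.imwrite("pics/s7.png",np.hstack(b))
E
```

```text
pos [482.7 310.1 225.4] shaker [-166.6  212.1] turn to -u: -0.800 F [ 0.3 -0.4  0.4] open 0.9975551899158427 t 15.4
319.67098976109213 154.63071672354948 1465.0
319.6711409395973 154.57986577181208 1490.0
319.6950402144772 154.64678284182307 1492.0
```

View pics/s7.png

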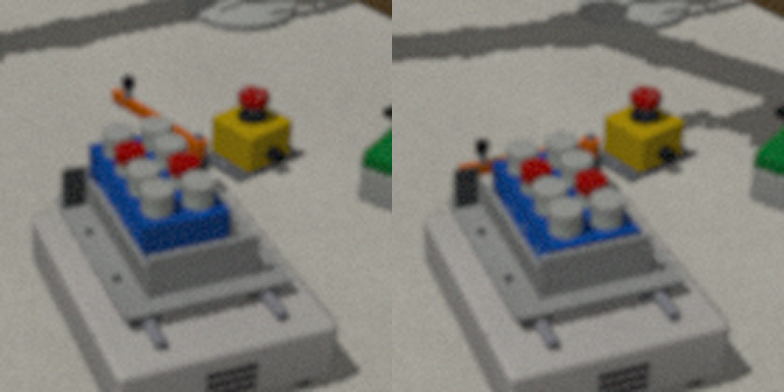

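The button is back up: the red centroid is at row 154.6, the same as at the start. The keeper is shut and the rack is home.

```bash
python3 -c "
from station import *
print(sign_off())"
```

```text
the job is handed in; nothing more can be done
None
```

The job is handed in: the stop button was latched first, the rack pushed home, the keeper swung shut against its stop, and the button turned so it sprang back up, with the arm clear at about 15 s; the snap was judged from push force and camera view.

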